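# Clamp a bottle to the set force

## Task

Stand the small squat screw-cap bottle upright on the bed of the bench clamp, between its open jaws, and wind the crank clockwise until the sprung indicator tab pops right up out of the moving carriage, so that the bottle is held firmly for its cap to be undone later. Stop once the tab is up: half a turn more would over-tighten the clamp and may crack the glass. Leave the bottle clamped and do not shift the wash bottle, the beaker or the larger bottle beside the clamp.

Things in the scene. Friction and masses are not known exactly. Their poses are not given: they have to be found in the camera images.
- bottle: Small squat clear bottle, ribbed blue screw cap, 56 mm in diameter, 108 mm tall, loose and upright. Origin at the centre of its underside, z up. The body is straight up to 46 mm, then narrows; the cap, 46 mm wide, spans 80 to 108 mm above the origin and is the best grasp (from above, any direction).
- clamp: Grey bench clamp, bolted down; base 250 x 100 x 15 mm. Origin on the worktop under the bottle's seat. x axis along the jaws: fixed V jaw at +x (ends at +63 mm), flat moving jaw, carriage and crank at -x (base ends at -185 mm). Jaws 72 to 76 mm wide in y, all tops but the crank's at most 65 mm above the worktop. Fully open, the moving face is at x = -44 mm.
- seat (a point): Point on the clamp's bed, 15 mm above the worktop, where the centre of the bottle's underside ends when pressed home in the V jaw. Axes as the clamp's. Stand the bottle about 4 mm to the -x side of this point (9 mm or more is free on that side), within 10 mm in y, or its edge rides on a jaw. Tightening slides it home and centres it.
- crank_axis (a point): Point on the vertical axis of the crank, 115 mm above the worktop, 148 mm from the seat towards the clamp's -x. Below it the gear housing; the crank arm sweeps a circle of 51 mm radius, 75 to 93 mm above the worktop.
- handle (a point): Grip point on the axis of the crank's upright black sleeve (25 mm in diameter, top 141 mm above the worktop, this point 117 mm), 40 mm from the crank's axis. The sleeve spins freely on its pin, so a gripper holding it from above can follow the circle without turning. About 3 to 5 N along the circle turns it.
- crank (a joint): Turn of the crank in rad: 0 fully open, grows clockwise seen from above (tightening), stop at 18.5; starts between 0 and 4. Self-locking: stays where left. At 0 the sleeve lies on the clamp's -x side of the axis. One turn moves the jaw 10 mm. With the bottle in, the tab is fully up at about 15.
- tab (a joint): Height of the top of the indicator tab above its slot in the top of the moving carriage, in m: a bare metal plate 40 x 8 mm. -0.026 at rest, hidden inside; it shows (0) at a clamping force of about 11 N and is fully up at 0.016, about a third of a turn later, where it stops. At least 0.010 counts as up.
- jaw (a joint): Squeeze of the springs between moving jaw and carriage in m: 0 while nothing is clamped, then grows about 1.5 mm per radian of crank. The tab shows at about 0.0045 and is fully up at about 0.0072; more than 0.012 (half a turn after the tab is fully up) is over-tightened.
- wash_bottle: Bystander: white squeeze wash bottle with a red spout, 215 mm tall, at the left. Leave it alone. Origin at its underside.
- beaker: Bystander: empty 50 mL beaker, 45 mm in diameter, 56 mm tall, behind the small bottle. Leave it alone. Origin at the centre of its underside.
- big_bottle: Bystander: larger bottle with a blue cap, 86 mm in diameter, 182 mm tall, to the right of the clamp. Leave it alone. Origin at the centre of its underside.
Things that resemble listed ones, but are neither listed nor needed, are in the scene too. Leave any brown look-alike of the bottle alone.

How it is judged:
By the outcome, as a careful person would: the job done as asked, in the order asked, and still so for the second after the job is handed in, with the robot touching nothing.
It also fails if it takes over 72 s, if anything falls off the work surface, if the arm or the gripper's body presses on something with over 40 N, if the wrist force passes 120 N, or if a joint passes its speed limit or range.

## Robot

A 6-joint arm with a two-finger parallel gripper is mounted at the origin on a cart in front of the work surface, level with it; the furniture and walls round the work are solid. World frame = base frame: x ahead of the robot, y to its left, z up, the work surface at z = 0. Lengths are in m, angles in rad, forces in N, time in s.
With the tool pointing down it reaches from about 0.225 to 0.875 m from the base axis. Payload 3.4 kg.
Tool frame: the origin (TCP) lies on the mounting face of the last link; the fingertips stand 173 mm ahead of it and the grasp point (between the pads) lies 155 mm ahead of it; x points along the fingers, y is the direction in which the jaws open and shut, and the axes are right-handed (so a half turn about x gives the same grasp; the last joint's range is limited). The gripper opens to 85 mm and grips with 20 to 120 N. Pads are 22 mm wide; open, the fingers measure 114 mm over their backs; the gripper's body (76 mm by 85 mm) begins 54 mm behind the grasp point. The pads swing forward as they close: fully open they stand 13 mm farther back than shut.
Start: joints at [-1.417, 0.276, 1.505, -0, 1.361, -0.121], TCP at [0.156, -0.553, 0.405] pointing down, gripper open.
Joint ranges: [-2.89, 2.89], [-0.75, 2.08], [0.22, 2.7], [-1.18, 4.32], [0.11, 2.71], [-2.7, 2.7]. Speed limits (rad/s): [2.57, 2.57, 3.14, 3.14, 3.14, 3.14].

## Interface

Orientations are given as a unit quaternion [w, x, y, z].
In Python, from rig import manip gives the robot as it stands.
- The arm moves only by the tool arm_command, never from a script. Its argument "targets" is a list of rows, each an object with "dp": the shift along the tool's x, y, z in m, a list of three; "turn": the turn, a rotation vector about the tool's x, y, z in degrees, a list of three; "grip": the opening, from -1 (shut) to 1 (fully open). In form: [{"dp": [tx, ty, tz], "turn": [wx, wy, wz], "grip": grip}, ...]. A call has 1 to 8 rows; each row shifts and turns the commanded pose from where the row before left it, along the tool's axes as they then stand; what a row does not reach is not made up. A row lasts 1/10 s, in which the tool goes at most 50 mm and 8.59 degrees, less where a joint would pass 70% of its speed; a pose out of reach is approached as far as the arm can. A call with a gripper value outside its range is refused whole. The fingers move at their own pace and stop on an object; "grip_force" is the grip in N (left out, the last holds). Time passes only in rows, so rows that do not move let the fingers close. It gives the time, the measured TCP pose, the force and the opening at its end, in the units of the state.
- manip.get_state(): the state, without advancing time (a new reading comes with each control period).
- manip.get_image(name): name is "side" or "top" or "wrist"; returns the picture (420x560x3 uint8, red, green, blue); there is no depth.
- manip.calibration(name): a dict with "fx", "fy", "cx", "cy" (pixels), "k1" (the pictures are not rectified: a ray, as slopes to the right and down, at radius r is drawn at 1 + k1 r^2 times it, then the intrinsics apply), "R" (3x3) and "t" (3): a world point X has camera coordinates R X + t. Camera axes: x right, y down, z forward; pixel columns grow to the right and rows downward; lengths in m; the calibration is good to about 2 mm. A picture is of the moment at which its call begins: read the wrist's pose just before it. calibration takes no time and is no camera call; for the wrist camera it gives the pose at the moment of the call.
- manip.sign_off(): hands the job in, once; it reports no verdict.
The state is a dict: "clock": time; "qpos": joint angles; "qd": joint speeds; "effort": joint torques, N m; "position": TCP position; "ee_rot": TCP orientation; "contact_force": force on the tool from outside, world axes, zero at the start; "moment": the same for the moment, N m; "width": finger opening in m.
Only numpy, scipy, OpenCV 4.12 (cv2) and the standard library are available. Lean on these libraries where they do the work, as an engineer would, in place of code of your own. Each camera call takes 0.05 s, during which the arm holds its last target.

## Working session

There is one attempt and no reset: what is moved stays moved. The work goes in short steps, Python scripts to look and compute and a tool call to move; the robot and the scene stay as the last step left them, time stands still between calls to the robot, and variables do not carry over. Pictures are saved under pics/ and viewed, and the job is handed in when it is done.

Besides the shell and the picture viewer there is one more tool, called after "Call:" as name([rows], argument=value, ...), one row to a line, values as JSON. arm_command: Moves the arm, as the interface text tells. Its arguments: {"type":"object","properties":{"targets":{"type":"array"},"grip_force":{"type":"number"}},"required":["targets"]}

```bash
mkdir -p pics; ls
python3 - <<'E'
from rig import manip
import cv2,json
s=manip.get_state(); print(s)
for n in ("side","top","wrist"):
    c=manip.calibration(n); print(n,c)
    cv2.imwrite(f"pics/{n}0.png",cv2.cvtColor(manip.get_image(n),cv2.COLOR_RGB2BGR))
E
```

```text
pics
{'clock': 0.0, 'qpos': array([-1.41699672e+00,  2.76589236e-01,  1.50614264e+00,  2.42371756e-06,
        1.36070042e+00, -1.20999560e-01]), 'qd': array([-0.00028738, -0.00066901,  0.00112189,  0.00110392, -0.00223063,
        0.00028951]), 'effort': array([-2.96750040e-03, -4.16781485e+01, -2.45807147e+01, -6.26891433e-04,
        1.10765855e-02, -1.39008932e-06]), 'position': array([ 0.15599027, -0.55321057,  0.40383892]), 'ee_rot': array([-0.09620021, -0.70043257, -0.09750089,  0.70045222]), 'contact_force': array([-0.31809518, -0.47992873, -0.3832925 ]), 'moment': array([-0.05340589,  0.00192931, -0.04607768]), 'width': 0.08519178244390893}
side {'fx': 403.4530343877098, 'fy': 403.4530343877098, 'cx': 280.3683630695176, 'cy': 207.4953309676428, 'k1': -0.09361232603938481, 'R': array([[-0.83475874, -0.55057896,  0.00637699],
       [-0.35860444,  0.53483565, -0.76508411],
       [ 0.41782857, -0.64094746, -0.64389878]]), 't': array([0.44898575, 0.27766064, 0.90355128])}
top {'fx': 416.1747153299915, 'fy': 416.1747153299915, 'cx': 271.06655967007487, 'cy': 210.112879622156, 'k1': -0.07394302813448307, 'R': array([[ 0.02014487, -0.99978347, -0.00521588],
       [-0.9969132 , -0.01969054, -0.07600233],
       [ 0.07588317,  0.00673084, -0.997094  ]]), 't': array([-0.01868177,  0.55373226,  1.34715785])}
wrist {'fx': 315.55182655078823, 'fy': 315.55182655078823, 'cx': 277.7073081644257, 'cy': 210.65952186028315, 'k1': -0.023527522143153415, 'R': array([[ 0.27199639, -0.96229717, -0.0014544 ],
       [-0.92078575, -0.26070158,  0.29015218],
       [-0.27959179, -0.07758115, -0.95697941]]), 't': array([-0.57536073, -0.03806375,  0.37974984])}
```

View pics/side0.png

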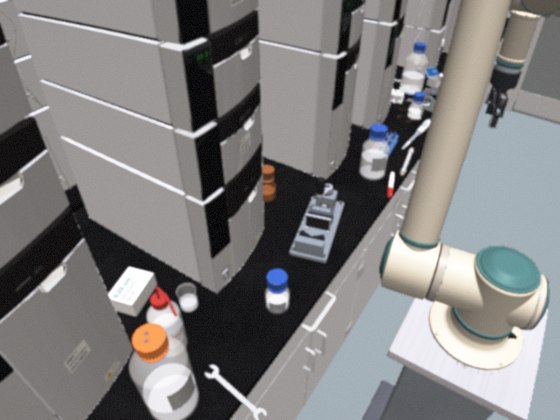

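View pics/top0.png

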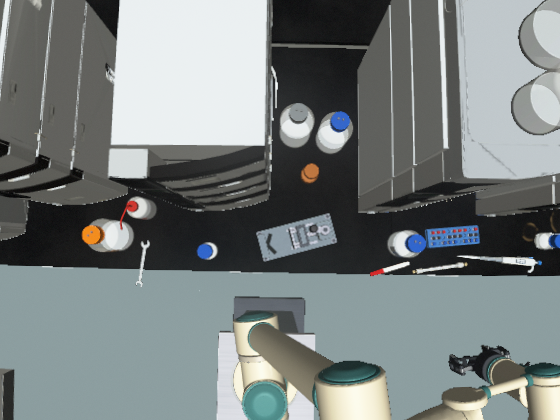

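View pics/wrist0.png

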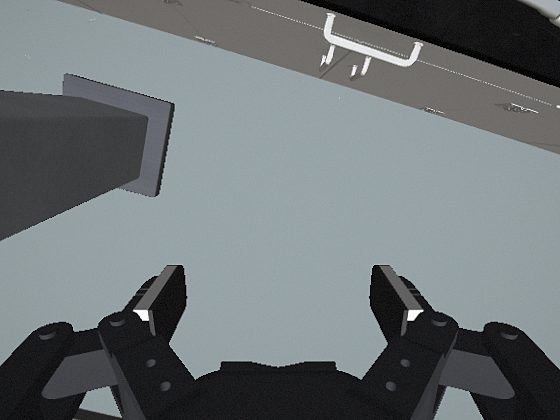

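The bottle appears as a blue cap and clear body at side (277,290) / top (207,251). Things it could be confused with:
- Brown bottle: side (267,183), top (310,173).
- Big blue-cap bottle: side (375,150), top (410,243).
- Small blue-cap items at far right: side (417,105), top (548,241).
- Blue-cap bottle at the back: top (335,130).

The clamp is at side (320,228) / top (297,237). I'll enlarge these.

```bash
cat > h.py <<'E'
import numpy as np,cv2,json
from rig import manip
from scipy.spatial.transform import Rotation as Ro
def proj(c,X):
    p=np.array(c["R"])@np.asarray(X,float)+c["t"]; s=p[:2]/p[2]; s=s*(1+c["k1"]*(s@s)); return np.array([c["fx"]*s[0]+c["cx"],c["fy"]*s[1]+c["cy"]])
def ray(c,uv):
    d=np.array([(uv[0]-c["cx"])/c["fx"],(uv[1]-c["cy"])/c["fy"]]); s=d.copy()
    for _ in range(20): s=d/(1+c["k1"]*(s@s))
    R=np.array(c["R"]); v=R.T@np.array([s[0],s[1],1]); return -R.T@np.array(c["t"]), v/np.linalg.norm(v)
def atz(c,uv,z):
    o,v=ray(c,uv); return o+v*(z-o[2])/v[2]
def tri(*cu):
    A=np.zeros((3,3));b=np.zeros(3);L=[]
    for c,uv in cu:
        o,v=ray(c,uv); P=np.eye(3)-np.outer(v,v); A+=P;b+=P@o;L.append((o,v))
    X=np.linalg.solve(A,b); return X,[np.linalg.norm(np.cross(X-o,v)) for o,v in L]
def crop(img,name,u0,v0,w,h,k):
    cv2.imwrite(name,cv2.cvtColor(cv2.resize(img[v0:v0+h,u0:u0+w],None,fx=k,fy=k,interpolation=cv2.INTER_CUBIC),cv2.COLOR_RGB2BGR))
def rot(s): # wxyz
    w,x,y,z=s["ee_rot"]; return Ro.from_quat([x,y,z,w])
E
python3 - <<'E'
import cv2
from h import *
s=cv2.imread('pics/side0.png')[...,::-1];t=cv2.imread('pics/top0.png')[...,::-1]
a=cv2.resize(s[170:320,240:360],None,fx=5,fy=5,interpolation=cv2.INTER_CUBIC)[:600]
crop(s,'pics/c_s1.png',280,175,75,90,6.5)
crop(s,'pics/c_s2.png',245,260,70,60,8)
crop(t,'pics/c_t1.png',180,205,170,65,4.7)
for n in ['side','top']: print(n, manip.calibration(n)['R'][0][0])
print(rot(manip.get_state()).as_matrix())
E
```

```text
side -0.8347587364444664
top 0.02014487465913162
[[-1.94467304e-04  2.71340556e-01 -9.62483384e-01]
 [ 1.44900080e-03 -9.62482315e-01 -2.71340548e-01]
 [-9.99998931e-01 -1.44740606e-03 -2.06001342e-04]]
```

View pics/c_s1.png

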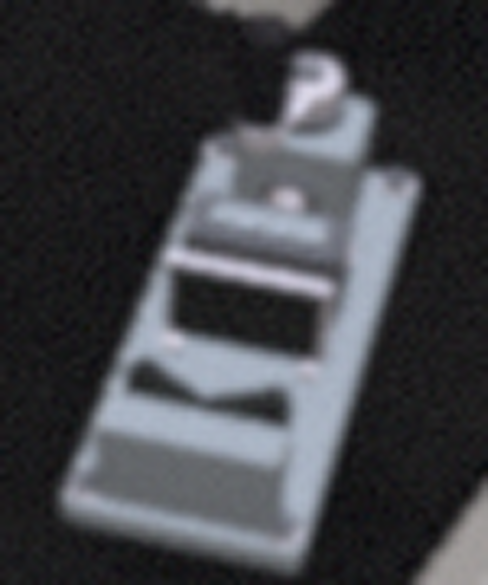

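View pics/c_s2.png

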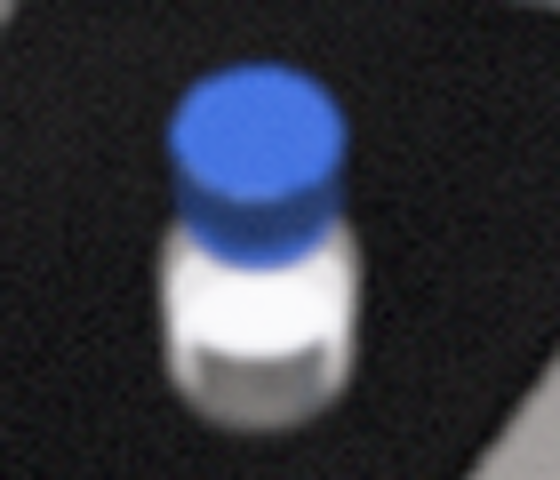

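View pics/c_t1.png

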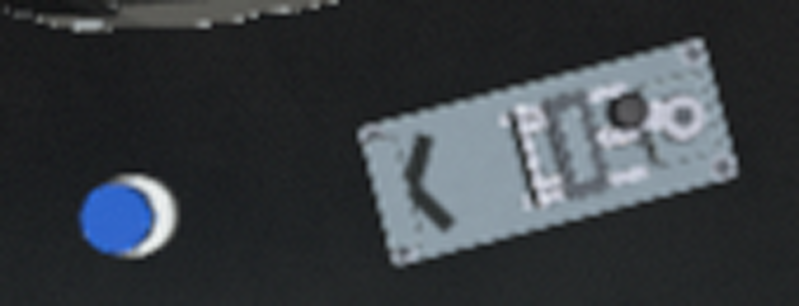

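The crops show an upright bottle with a ribbed blue cap: cap-top centre at side (277.3,276.5) and top (204.9,251.4). In the top view the clamp's V jaw is on the left and the crank on the right, with the black sleeve at crop (627,110) and the hub at (684,117). Next I'll measure these.

Run:
```python
from h import *
S=manip.calibration('side');T=manip.calibration('top')
f=lambda u,v:(u/4.7+180-.4,v/4.7+205-.4)
print('cap',tri((S,(258/8+245-.4,132/8+260-.4)),(T,f(117,218))))
C=[atz(T,f(*p),.015) for p in [(360,128),(400,267),(738,178),(702,38)]]
for p in C: print(p)
C=np.array(C)
print([np.linalg.norm(C[i]-C[(i+1)%4]) for i in range(4)])
# side corners base top: crop 6.5 at (280,175)
g=lambda u,v:(u/6.5+280-.4,v/6.5+175-.4)
for p in [(60,500),(300,560),(418,178),(205,140)]: print('side',atz(S,g(*p),.015))
print('sleeve top z141',atz(T,f(627,110),.141),'hub',atz(T,f(684,117),.1))
mid=(C[2]+C[3])/2; fr=(C[0]+C[1])/2
ax=fr-mid; ax/=np.linalg.norm(ax); print('x axis',ax)
print('seat',mid+ax*.185, fr-ax*.065, 'crank', mid+ax*(.185-.148))
```

```text
cap (array([0.41853902, 0.19432469, 0.10493197]), [np.float64(0.0010395170418383652), np.float64(0.001039517041838437)])
[0.48181985 0.03988776 0.015     ]
[0.38558155 0.00984091 0.015     ]
[ 0.45204419 -0.22520563  0.015     ]
[ 0.54971082 -0.19894682  0.015     ]
[np.float64(0.10081975784294726), np.float64(0.24426247965233636), np.float64(0.1011350402420764), np.float64(0.24829647040258582)]
side [0.48229004 0.04371991 0.015     ]
side [0.38485645 0.01847603 0.015     ]
side [ 0.45402713 -0.22469634  0.015     ]
side [ 0.55155397 -0.19362845  0.015     ]
sleeve top z141 [ 0.49370626 -0.13488113  0.141     ] hub [ 0.49126301 -0.17632594  0.1       ]
x axis [-0.27276661  0.96208023  0.        ]
seat [ 0.45041568 -0.03409138  0.015     ] [ 0.45143053 -0.03767088  0.015     ] crank [ 0.49078514 -0.17647925  0.015     ]
```

Run:
```python
from h import *
s=manip.get_state();R=rot(s).as_matrix()
c=manip.calibration('wrist')
cc=-c['R'].T@c['t']; print('cam in tool',R.T@(cc-s['position']),'view dir tool',R.T@c['R'][2])
off=atz(c,(280,150),.06)-s['position']; print('uv(280,150) z.06 offset world',off, 'center', atz(c,(280,210),.06)-s['position'])
T=manip.calibration('top')
for n,uv in dict(wash=(140,207),big=(408,243),beaker=(0,0)).items(): print(n,atz(T,uv,.1))
S=manip.calibration('side');print('beaker',atz(S,(187,300),.02),'brown',atz(S,(267,190),.03),'wash',atz(S,(165,330),.1),'big',atz(S,(375,165),.08))
tgt=np.array([.47,-.085,.36]);print(R.T@(tgt-s['position']))
```

```text
cam in tool [ 0.0302964   0.00108701 -0.07412011] view dir tool [9.56911339e-01 4.32960928e-04 2.90379927e-01]
uv(280,150) z.06 offset world [ 0.04052373  0.00836852 -0.34401473] center [-0.01868346 -0.00849943 -0.34401473]
wash [0.54965121 0.40185777 0.1       ]
big [ 0.45414526 -0.43462832  0.1       ]
beaker [1.25324039 0.93730564 0.1       ]
beaker [0.59375211 0.31367711 0.02      ] brown [ 0.67142187 -0.12712479  0.03      ] wash [0.52783377 0.43043113 0.1       ] big [ 0.42483621 -0.37102416  0.08      ]
[ 0.04463216 -0.3654504  -0.42927428]
```

Call:
arm_command([
  {"dp":[0,-0.016,-0.017],"turn":[0,0,0],"grip":1},
  {"dp":[0,-0.031,-0.034],"turn":[0,0,0],"grip":1},
  {"dp":[0,-0.031,-0.034],"turn":[0,0,0],"grip":1},
  {"dp":[0,-0.031,-0.034],"turn":[0,0,0],"grip":1},
  {"dp":[0,-0.031,-0.034],"turn":[0,0,0],"grip":1},
  {"dp":[0,-0.031,-0.034],"turn":[0,0,0],"grip":1},
  {"dp":[0,-0.031,-0.034],"turn":[0,0,0],"grip":1},
  {"dp":[0,-0.031,-0.034],"turn":[0,0,0],"grip":1},
])

```text
clock: 0.95
position: [0.3387, -0.2582, 0.4046]
ee_rot: [0.097, 0.701, 0.097, -0.7]
contact_force: [1.1, -0.2, 0.8]
width: 0.0852
```

Call:
arm_command([
  {"dp":[0,-0.031,-0.034],"turn":[0,0,0],"grip":1},
  {"dp":[0,-0.031,-0.034],"turn":[0,0,0],"grip":1},
  {"dp":[0,-0.031,-0.034],"turn":[0,0,0],"grip":1},
  {"dp":[0,-0.031,-0.034],"turn":[0,0,0],"grip":1},
  {"dp":[0,-0.016,-0.017],"turn":[0,0,0],"grip":1},
  {"dp":[0,0,0],"turn":[0,0,0],"grip":1},
  {"dp":[0,0,0],"turn":[0,0,0],"grip":1},
])

```text
clock: 1.65
position: [0.4474, -0.0835, 0.4044]
ee_rot: [-0.098, -0.7, -0.097, 0.701]
contact_force: [-0.1, 0.4, -0.4]
width: 0.0853
```

Run:
```python
from h import *
s=manip.get_state();print(s['clock'],s['position'],s['ee_rot'],s['qpos'],s['contact_force'])
c=manip.calibration('wrist');np.save('w1.npy',c,allow_pickle=True)
im=manip.get_image('wrist');cv2.imwrite('pics/w1.png',im[...,::-1])
```

```text
1.65 [ 0.44736014 -0.08352617  0.4043929 ] [-0.0975985  -0.69993244 -0.09726806  0.700791  ] [-3.37265374e-01  9.41894609e-02  1.74067129e+00 -1.00594642e-03
  1.30759760e+00  9.57330507e-01] [-0.06952795  0.38466478 -0.39478204]
```

View pics/w1.png

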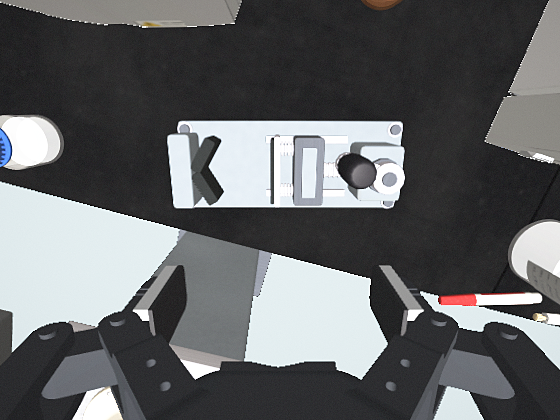

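The wrist view shows the clamp nearly axis-aligned: base corners about (177,121), (403,121), (172,208), (402,209), V jaw at left (195,170), hub top (387,178), sleeve (355,170). I'll enlarge it to read more precisely.

Run:
```python
from h import *
im=cv2.imread('pics/w1.png')[...,::-1]
crop(im,'pics/w1c.png',160,110,260,110,3)
```

```text
(no output)
```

View pics/w1c.png

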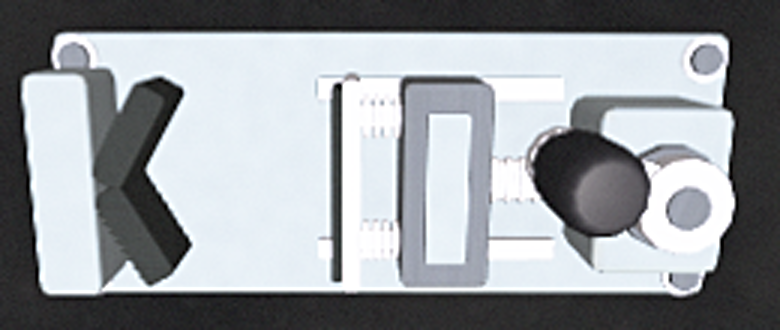

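Run:
```python
from h import *
c=np.load('w1.npy',allow_pickle=True).item(); T=manip.calibration('top')
g=lambda u,v:(u/3+160-.33,v/3+110-.33)
f=lambda u,v:(u/4.7+180-.4,v/4.7+205-.4)
P=np.array([atz(c,g(*p),.015) for p in [(54,33),(728,33),(707,294),(40,294)]]);print(P)
print([np.linalg.norm(P[i]-P[(i+1)%4]) for i in range(4)])
d=P[0]-P[1];ax=d/np.linalg.norm(d);print('ax',ax,np.degrees(np.arctan2(ax[1],ax[0])))
cen=P.mean(0);print('center',cen,'seat',cen+ax*.06)
print('hub .115',atz(c,g(687,206),.115),'tri',tri((c,g(687,206)),(T,f(684,117))))
print('sleeve top .141',atz(c,g(608,202),.141),'tri',tri((c,g(608,202)),(T,f(627,110))))
S=manip.calibration('side')
# clamp y=0 line check: V vertex, at top of pads
for z in (.06,.065): print('Vvertex',atz(c,g(100,178),z))
```

```text
[[ 0.48307542  0.03948987  0.015     ]
 [ 0.55076694 -0.19803739  0.015     ]
 [ 0.45558443 -0.22809887  0.015     ]
 [ 0.38326935  0.02626891  0.015     ]]
[np.float64(0.2469844942712841), np.float64(0.09981684922263998), np.float64(0.2644474226540034), np.float64(0.10067792630061419)]
ax [-0.27407195  0.96170919  0.        ] 105.90671618966573
center [ 0.46817404 -0.09009437  0.015     ] seat [ 0.45172972 -0.03239182  0.015     ]
hub .115 [ 0.495493   -0.16746441  0.115     ] tri (array([ 0.49232852, -0.1782133 ,  0.08720555]), [np.float64(0.0007193191582173732), np.float64(0.0007193191582172566)])
sleeve top .141 [ 0.49333982 -0.13767444  0.141     ] tri (array([ 0.49388422, -0.13431573,  0.15055591]), [np.float64(0.0006134677718281587), np.float64(0.0006134677718281482)])
Vvertex [0.4456781  0.00286681 0.06      ]
Vvertex [0.44684457 0.00179607 0.065     ]
```

Call:
arm_command([
  {"dp":[0.005,-0.018,-0.003],"turn":[0,0,0],"grip":1},
  {"dp":[0.01,-0.04,-0.007],"turn":[0,0,0],"grip":1},
  {"dp":[0.01,-0.04,-0.007],"turn":[0,0,0],"grip":1},
  {"dp":[0.01,-0.04,-0.007],"turn":[0,0,0],"grip":1},
  {"dp":[0.01,-0.04,-0.007],"turn":[0,0,0],"grip":1},
  {"dp":[0.01,-0.04,-0.007],"turn":[0,0,0],"grip":1},
  {"dp":[0.01,-0.04,-0.007],"turn":[0,0,0],"grip":1},
  {"dp":[0.005,-0.017,-0.003],"turn":[0,0,0],"grip":1},
])

```text
clock: 2.5
position: [0.4185, 0.195, 0.334]
ee_rot: [-0.097, -0.7, -0.097, 0.701]
contact_force: [0.4, -0.5, 0.2]
width: 0.0856
```

Call:
arm_command([
  {"dp":[0,0,0],"turn":[0,0,0],"grip":1},
  {"dp":[0,0,0],"turn":[0,0,0],"grip":1},
])

```text
clock: 2.7
position: [0.4193, 0.1929, 0.3346]
ee_rot: [-0.097, -0.7, -0.096, 0.701]
contact_force: [0.7, -0.5, -0.1]
width: 0.0853
```

Run:
```python
from h import *
s=manip.get_state();print(s['clock'],s['position'],s['ee_rot'],s['qpos'],s['contact_force'])
c=manip.calibration('wrist');np.save('w2.npy',c,allow_pickle=True)
im=manip.get_image('wrist');cv2.imwrite('pics/w2.png',im[...,::-1])
print(proj(c,[.4185,.1943,.108]))
```

```text
2.7 [0.41925073 0.19287644 0.33463395] [-0.09705806 -0.70035062 -0.09621364  0.70059381] [ 2.80699398e-01  1.59913713e-01  1.84728886e+00 -1.24951661e-03
  1.13490166e+00  1.57783803e+00] [ 0.67325317 -0.50933673 -0.10917599]
[273.18962501 231.96741957]
```

View pics/w2.png

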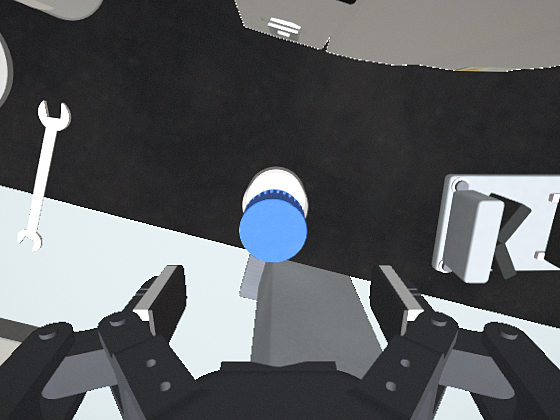

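The cap-top centre is at (273,229.5), against a predicted (273,232), so the measurement holds. I'll descend and grip.

Call:
arm_command([
  {"dp":[0.02,-0.001,0],"turn":[0,0,0],"grip":1},
  {"dp":[0.03,0,0],"turn":[0,0,0],"grip":1},
  {"dp":[0.025,0,0],"turn":[0,0,0],"grip":1},
  {"dp":[0.01,0,0],"turn":[0,0,0],"grip":0.5},
  {"dp":[0,0,0],"turn":[0,0,0],"grip":0},
  {"dp":[0,0,0],"turn":[0,0,0],"grip":-0.3},
  {"dp":[0,0,0],"turn":[0,0,0],"grip":-0.3},
  {"dp":[0,0,0],"turn":[0,0,0],"grip":-0.3},
], grip_force=40)

```text
clock: 3.55
position: [0.4193, 0.1949, 0.2507]
ee_rot: [0.097, 0.701, 0.097, -0.7]
contact_force: [-0.1, -0.8, 0.8]
width: 0.0447
```

Call:
arm_command([
  {"dp":[0,0,0],"turn":[0,0,0],"grip":-1},
  {"dp":[0,0,0],"turn":[0,0,0],"grip":-1},
  {"dp":[0,0,0],"turn":[0,0,0],"grip":-1},
])

```text
clock: 3.85
position: [0.4194, 0.195, 0.2505]
ee_rot: [0.097, 0.701, 0.097, -0.7]
contact_force: [0.4, -0.5, 6.3]
width: 0.045
```

Run:
```python
from h import *
s=manip.get_state();print(s['clock'],s['position'],s['ee_rot'],s['width'],s['contact_force'])
im=manip.get_image('wrist');cv2.imwrite('pics/w3.png',im[...,::-1])
im=manip.get_image('side');crop(im,'pics/s3.png',200,220,130,100,5)
```

```text
3.85 [0.41938849 0.19502191 0.2505413 ] [ 0.09712528  0.70126513  0.09692473 -0.69957093] 0.04502982679544779 [ 0.40529855 -0.50151894  6.27825559]
```

View pics/w3.png

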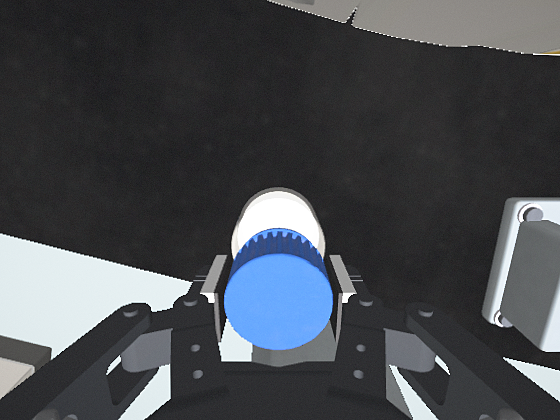

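View pics/s3.png

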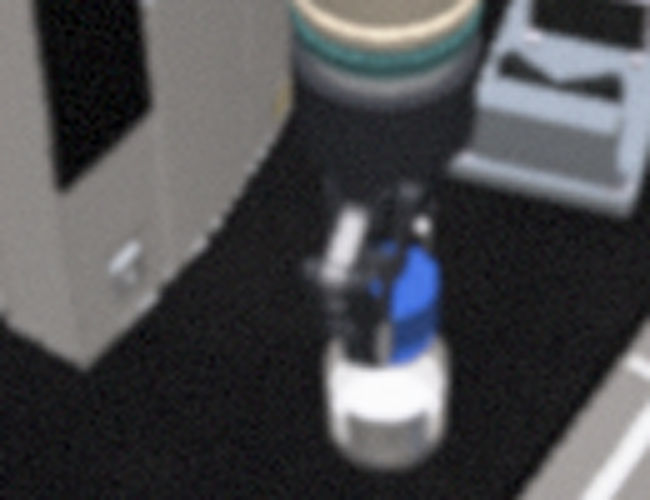

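Gripped on the cap (width 45 mm), and the bottle is upright in the side crop. Next I'll work out how the bottle sits in the tool frame and the travel to the seat.

Run:
```python
from h import *
s=manip.get_state();R=rot(s).as_matrix();c=manip.calibration('wrist')
print(proj(c,[.4194,.195,.108]))
cap=atz(c,(278,301),.108);print('cap',cap)
# side of cap: left edge 224, right 333 ; top 253, bottom 349
c2=np.load('w2.npy',allow_pickle=True).item();print(tri((c2,(273,229.5)),(manip.calibration('top'),(204.5,251)),(manip.calibration('side'),(276.9,276.1))))
d=np.array([.4531,-.0393,0])-np.array([cap[0],cap[1],0]);print('tool delta',R.T@d)
```

```text
[274.7313465  305.02554424]
cap [0.42158512 0.19422752 0.108     ]
(array([0.41863601, 0.19435705, 0.10463718]), [np.float64(0.00036299798710899556), np.float64(0.0011797422538183957), np.float64(0.0008678848428308539)])
tool delta [6.96058595e-05 2.33301293e-01 3.31480606e-02]
```

Call:
arm_command([
  {"dp":[-0.02,0,0],"turn":[0,0,0],"grip":-1},
  {"dp":[-0.035,0,0],"turn":[0,0,0],"grip":-1},
  {"dp":[-0.035,0.01,0],"turn":[0,0,0],"grip":-1},
  {"dp":[-0.01,0.03,0.005],"turn":[0,0,0],"grip":-1},
  {"dp":[0,0.04,0.006],"turn":[0,0,0],"grip":-1},
  {"dp":[0,0.04,0.006],"turn":[0,0,0],"grip":-1},
  {"dp":[0,0.04,0.006],"turn":[0,0,0],"grip":-1},
  {"dp":[0,0.04,0.006],"turn":[0,0,0],"grip":-1},
])

```text
clock: 4.75
position: [0.4446, -0.0066, 0.3492]
ee_rot: [-0.097, -0.7, -0.097, 0.701]
contact_force: [0.2, -0.3, -2.3]
width: 0.0451
```

Call:
arm_command([
  {"dp":[0,0.023,0.003],"turn":[0,0,0],"grip":-1},
  {"dp":[0,0.01,0.001],"turn":[0,0,0],"grip":-1},
  {"dp":[0,0,0],"turn":[0,0,0],"grip":-1},
  {"dp":[0,0,0],"turn":[0,0,0],"grip":-1},
])

```text
clock: 5.15
position: [0.4499, -0.0374, 0.3493]
ee_rot: [-0.096, -0.7, -0.097, 0.701]
contact_force: [0.3, -0.2, -1.8]
width: 0.0448
```

Run:
```python
from h import *
s=manip.get_state();print(s['clock'],s['position'],s['ee_rot'],s['width'],s['contact_force'])
c=manip.calibration('wrist');np.save('w4.npy',c,allow_pickle=True)
im=manip.get_image('wrist');cv2.imwrite('pics/w4.png',im[...,::-1])
im=manip.get_image('side');crop(im,'pics/s4.png',250,130,120,140,4)
```

```text
5.15 [ 0.44989309 -0.03739185  0.34929419] [-0.0962773  -0.70006337 -0.09742464  0.70082123] 0.04478776903676236 [ 0.27679593 -0.19839204 -1.75316956]
```

View pics/w4.png

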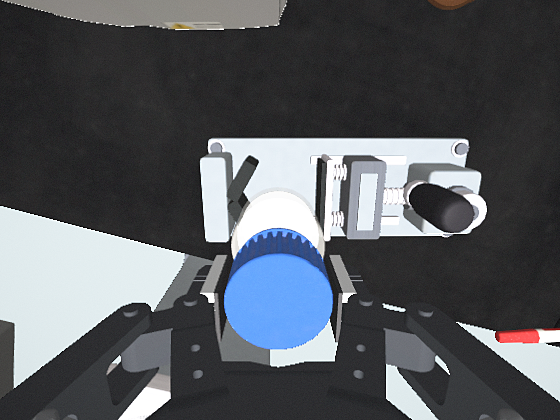

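View pics/s4.png

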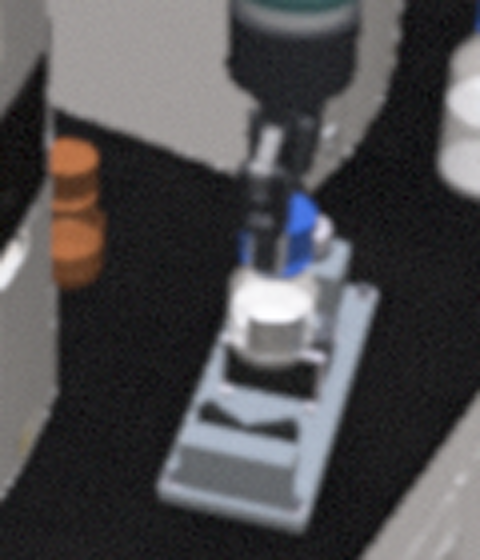

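Run:
```python
from h import *
im=cv2.imread('pics/w4.png')[...,::-1]
crop(im,'pics/w4c.png',195,130,300,115,2.6)
```

```text
(no output)
```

View pics/w4c.png

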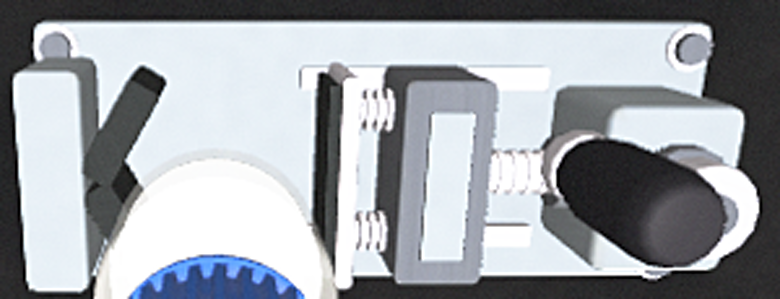

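Run:
```python
from h import *
c=np.load('w4.npy',allow_pickle=True).item();c1=np.load('w1.npy',allow_pickle=True).item()
g=lambda u,v:(u/2.6+195-.31,v/2.6+130-.31)
k=lambda u,v:(u/3+160-.33,v/3+110-.33)
ax=np.array([-.274,.9617,0]);cy=np.array([-.9617,-.274,0])
P=[atz(c,g(*p),.015) for p in [(35,22),(713,24)]]
print(P,'seat',P[0]-.065*ax+.05*cy,P[1]+.185*ax+.05*cy,np.linalg.norm(P[0]-P[1]))
# bolts
print(tri((c,g(54,46)),(c1,k(75,57))),tri((c,g(690,48)),(c1,k(705,60))))
# sleeve top, hub
Tt=manip.calibration('top')
print('sleeve',tri((c,g(680,226)),(c1,k(608,202)),(Tt,(627/4.7+179.6,110/4.7+204.6))), atz(c,g(680,226),.141))
s=manip.get_state();R=rot(s).as_matrix()
print('cap', atz(c,(278,301),s['position'][2]-.1425), 'tooldelta to', R.T@(np.array([.4531,-.0393,0])-[.4521,-.0382,0]))
```

```text
[array([0.48328302, 0.03959846, 0.015     ]), array([ 0.55035727, -0.19831801,  0.015     ])] seat [ 0.45300802 -0.03661204  0.015     ] [ 0.45158227 -0.03410351  0.015     ] 0.2471906174447737
(array([0.47595694, 0.03201478, 0.0089925 ]), [np.float64(9.506827448093781e-05), np.float64(9.506827448088952e-05)]) (array([ 0.53963488, -0.19287852,  0.01666288]), [np.float64(0.0003102311185987008), np.float64(0.0003102311185986284)])
sleeve (array([ 0.49406625, -0.13569678,  0.14269665]), [np.float64(0.0010275438669143382), np.float64(0.0014625206263927048), np.float64(0.0010574544497897367)]) [ 0.49476981 -0.13625391  0.141     ]
cap [ 0.4517127  -0.0379486   0.20697455] tooldelta to [-1.78065767e-06  1.33103982e-03 -6.62064826e-04]
```

Call:
arm_command([
  {"dp":[0.02,0.0015,-0.001],"turn":[0,0,0],"grip":-1},
  {"dp":[0.03,0,0],"turn":[0,0,0],"grip":-1},
  {"dp":[0.02,0,0],"turn":[0,0,0],"grip":-1},
  {"dp":[0.008,0,0],"turn":[0,0,0],"grip":-1},
  {"dp":[0.003,0,0],"turn":[0,0,0],"grip":-1},
  {"dp":[0,0,0],"turn":[0,0,0],"grip":-1},
  {"dp":[0,0,0],"turn":[0,0,0],"grip":-1},
])

```text
clock: 5.95
position: [0.4522, -0.0393, 0.2696]
ee_rot: [0.097, 0.701, 0.097, -0.7]
contact_force: [-0.8, 0.6, -2.0]
width: 0.0451
```

Run:
```python
from h import *
s=manip.get_state();print(s['clock'],s['position'],s['ee_rot'],s['width'],s['contact_force'])
im=manip.get_image('wrist');cv2.imwrite('pics/w5.png',im[...,::-1])
im=manip.get_image('side');crop(im,'pics/s5.png',270,160,100,110,5)
```

```text
5.95 [ 0.4522049  -0.03932724  0.26963628] [ 0.09729163  0.70113227  0.09671266 -0.69971033] 0.04505309833076142 [-0.83892148  0.64713804 -1.97878075]
```

View pics/w5.png

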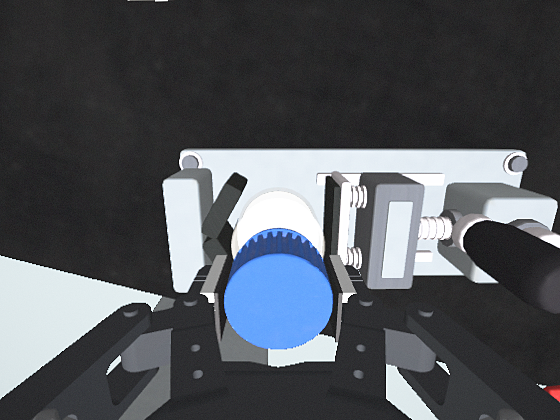

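View pics/s5.png

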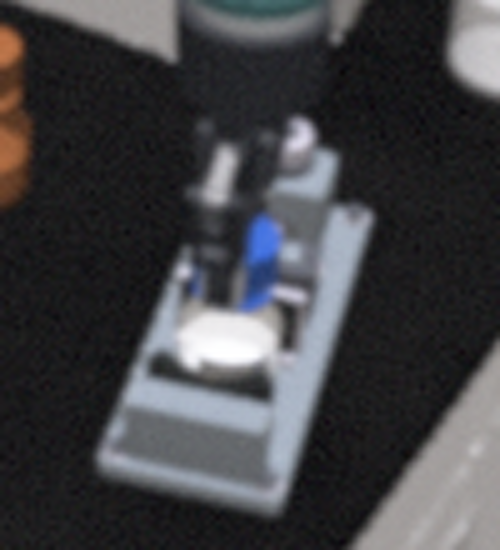

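The bottle is between the jaws, clear of both, and about 4 mm above the bed. I'll lower it until contact.

Call:
arm_command([
  {"dp":[0.0025,0,0],"turn":[0,0,0],"grip":-1},
  {"dp":[0.0015,0,0],"turn":[0,0,0],"grip":-1},
  {"dp":[0,0,0],"turn":[0,0,0],"grip":-1},
  {"dp":[0,0,0],"turn":[0,0,0],"grip":-1},
])

```text
clock: 6.45
position: [0.452, -0.0395, 0.2656]
ee_rot: [0.097, 0.701, 0.097, -0.7]
contact_force: [-0.2, 0.8, 5.8]
width: 0.0449
```

Contact: +5.8 N at exactly 15 mm above the pick height, so the bottle is on the bed. Releasing and rising.

Call:
arm_command([
  {"dp":[0,0,0],"turn":[0,0,0],"grip":0.3},
  {"dp":[0,0,0],"turn":[0,0,0],"grip":0.7},
  {"dp":[0,0,0],"turn":[0,0,0],"grip":0.7},
  {"dp":[0,0,0],"turn":[0,0,0],"grip":0.7},
  {"dp":[-0.01,0,0],"turn":[0,0,0],"grip":0.7},
  {"dp":[-0.03,0,0],"turn":[0,0,0],"grip":0.7},
  {"dp":[-0.03,0,0],"turn":[0,0,0],"grip":0.7},
  {"dp":[-0.02,0,0],"turn":[0,0,0],"grip":0.7},
])

```text
clock: 7.25
position: [0.452, -0.0395, 0.3573]
ee_rot: [0.097, 0.701, 0.096, -0.699]
contact_force: [0.8, 0.7, 0.1]
width: 0.0724
```

Call:
arm_command([
  {"dp":[0,0,0],"turn":[0,0,0],"grip":0.7},
])

```text
clock: 7.35
position: [0.4527, -0.0397, 0.3581]
ee_rot: [0.098, 0.703, 0.096, -0.698]
contact_force: [-0.4, -0.4, -0.7]
width: 0.0727
```

Run:
```python
from h import *
s=manip.get_state();print(s['clock'],s['position'],s['ee_rot'],s['width'],s['contact_force'])
c=manip.calibration('wrist');np.save('w6.npy',c,allow_pickle=True)
im=manip.get_image('wrist');cv2.imwrite('pics/w6.png',im[...,::-1])
im=manip.get_image('side');crop(im,'pics/s6.png',270,160,100,110,5)
print(proj(c,[.4534,-.0392,.123]))
```

```text
7.35 [ 0.45267984 -0.03967     0.3581393 ] [ 0.09789965  0.70289695  0.09585471 -0.69797093] 0.07274649741494461 [-0.40253506 -0.40985101 -0.70989298]
[274.33221486 228.25696215]
```

View pics/w6.png

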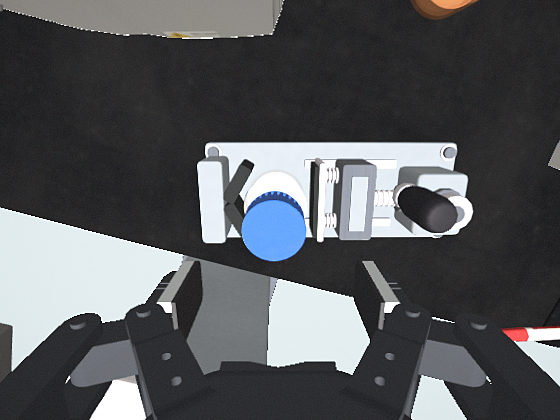

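View pics/s6.png

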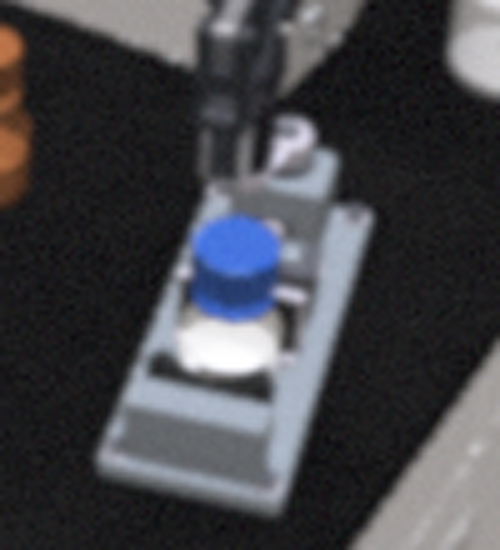

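Bottle upright on its seat, cap centre at (273.5,227) against a predicted (274,228). Now I'll move over the sleeve at about (0.494,-0.137) with a narrow opening, to clear the hub.

Call:
arm_command([
  {"dp":[0,0.015,-0.002],"turn":[0,0,0],"grip":0.05},
  {"dp":[0,0.035,-0.005],"turn":[0,0,0],"grip":0.05},
  {"dp":[0,0.035,-0.005],"turn":[0,0,0],"grip":0.05},
  {"dp":[0,0.02,-0.002],"turn":[0,0,0],"grip":0.05},
  {"dp":[0,0,0],"turn":[0,0,0],"grip":0.05},
  {"dp":[0,0,0],"turn":[0,0,0],"grip":0.05},
])

```text
clock: 8.05
position: [0.4932, -0.1369, 0.3536]
ee_rot: [-0.096, -0.7, -0.097, 0.701]
contact_force: [-0.2, 0.1, 0.8]
width: 0.0448
```

Run:
```python
from h import *
s=manip.get_state();print(s['clock'],s['position'],s['ee_rot'],s['width'],s['contact_force'])
c=manip.calibration('wrist');np.save('w7.npy',c,allow_pickle=True)
im=manip.get_image('wrist');cv2.imwrite('pics/w7.png',im[...,::-1])
print(proj(c,[.4943,-.1372,.141]))
```

```text
8.05 [ 0.49321049 -0.13685513  0.3536442 ] [-0.09559823 -0.69966406 -0.0971589   0.70134964] 0.04484757239497859 [-0.20638478  0.0835395   0.82617502]
[277.67240909 237.48924316]
```

View pics/w7.png

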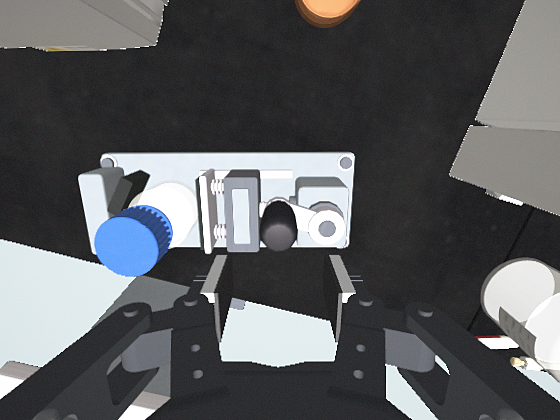

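The sleeve top is at (278,238), matching the prediction (277.7,237.5), with the hub at (326,229) and the tab slot at (242,215). I'll descend and grip the sleeve lightly.

Call:
arm_command([
  {"dp":[0.02,0,-0.001],"turn":[0,0,0],"grip":0.05},
  {"dp":[0.03,0,0],"turn":[0,0,0],"grip":0.05},
  {"dp":[0.02,0,0],"turn":[0,0,0],"grip":0.05},
  {"dp":[0.008,0,0],"turn":[0,0,0],"grip":0.05},
  {"dp":[0,0,0],"turn":[0,0,0],"grip":-0.2},
  {"dp":[0,0,0],"turn":[0,0,0],"grip":-1},
  {"dp":[0,0,0],"turn":[0,0,0],"grip":-1},
  {"dp":[0,0,0],"turn":[0,0,0],"grip":-1},
], grip_force=40)

```text
clock: 8.9
position: [0.4947, -0.1363, 0.2774]
ee_rot: [0.097, 0.701, 0.097, -0.7]
contact_force: [0.8, 1.5, -0.6]
width: 0.0239
```

Call:
arm_command([
  {"dp":[0,0,0],"turn":[0,0,0],"grip":-1},
  {"dp":[0,0,0],"turn":[0,0,0],"grip":-1},
])

```text
clock: 9.1
position: [0.4947, -0.1363, 0.2774]
ee_rot: [0.097, 0.701, 0.097, -0.7]
contact_force: [0.7, 2.0, 2.7]
width: 0.024
```

Run:
```python
from h import *
s=manip.get_state();print(s['clock'],s['position'],s['ee_rot'],s['width'],s['contact_force'])
c=manip.calibration('wrist');np.save('w8.npy',c,allow_pickle=True)
im=manip.get_image('wrist');cv2.imwrite('pics/w8.png',im[...,::-1])
rel=s['position']-np.array([.4927,-.1778,0]);R=rot(s).as_matrix();t=R.T@rel;print(t,np.arctan2(t[2],t[1])+2*np.pi,np.hypot(t[1],t[2]))
```

```text
9.1 [ 0.49470136 -0.13627829  0.27738179] [ 0.09673758  0.70082237  0.09677584 -0.70008877] 0.024003087922066926 [0.71629436 1.97268975 2.70675159]
[-0.27737148 -0.03939976 -0.01346987] 3.471012665925449 0.04163866414789249
```

View pics/w8.png

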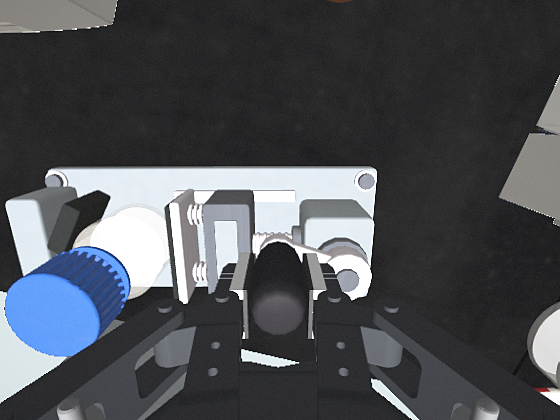

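The sleeve is gripped (24 mm), at a crank angle of about 3.47 rad (199°). I'll start winding; in tool axes the circle is (40 cosθ, 40 sinθ) in (y, z).

Call:
arm_command([
  {"dp":[0,0.0032,-0.0071],"turn":[0,0,0],"grip":-1},
  {"dp":[0,0.0064,-0.0083],"turn":[0,0,0],"grip":-1},
  {"dp":[0,0.0083,-0.0064],"turn":[0,0,0],"grip":-1},
  {"dp":[0,0.0096,-0.004],"turn":[0,0,0],"grip":-1},
  {"dp":[0,0.0104,-0.0014],"turn":[0,0,0],"grip":-1},
])

```text
clock: 9.65
position: [0.5315, -0.1654, 0.2773]
ee_rot: [-0.097, -0.7, -0.097, 0.7]
contact_force: [-2.3, 2.0, 5.3]
width: 0.0239
```

Call:
arm_command([
  {"dp":[0,0.0104,0.0014],"turn":[0,0,0],"grip":-1},
  {"dp":[0,0.0096,0.004],"turn":[0,0,0],"grip":-1},
  {"dp":[0,0.0083,0.0064],"turn":[0,0,0],"grip":-1},
  {"dp":[0,0.0064,0.0083],"turn":[0,0,0],"grip":-1},
  {"dp":[0,0.004,0.0096],"turn":[0,0,0],"grip":-1},
  {"dp":[0,0.0014,0.0104],"turn":[0,0,0],"grip":-1},
])

```text
clock: 10.25
position: [0.504, -0.2149, 0.2774]
ee_rot: [0.096, 0.702, 0.097, -0.699]
contact_force: [1.7, 5.6, 4.2]
width: 0.0235
```

Call:
arm_command([
  {"dp":[0,-0.0014,0.0104],"turn":[0,0,0],"grip":-1},
  {"dp":[0,-0.004,0.0096],"turn":[0,0,0],"grip":-1},
  {"dp":[0,-0.0064,0.0083],"turn":[0,0,0],"grip":-1},
  {"dp":[0,-0.0083,0.0064],"turn":[0,0,0],"grip":-1},
  {"dp":[0,-0.0096,0.004],"turn":[0,0,0],"grip":-1},
  {"dp":[0,-0.0104,0.0014],"turn":[0,0,0],"grip":-1},
])

```text
clock: 10.85
position: [0.4541, -0.1877, 0.2774]
ee_rot: [0.098, 0.701, 0.096, -0.7]
contact_force: [4.7, -2.1, 1.8]
width: 0.0234
```

Run:
```python
from h import *
s=manip.get_state();print(s['clock'],s['position'],s['width'],s['contact_force'])
P=np.array([[.4947,-.1363],[.5315,-.1654],[.504,-.2149],s['position'][:2]])
A=np.c_[2*P,np.ones(len(P))];x=np.linalg.lstsq(A,(P**2).sum(1),rcond=None)[0];print(x[:2],np.sqrt(x[2]+x[:2]@x[:2]))
im=manip.get_image('wrist');cv2.imwrite('pics/w9.png',im[...,::-1])
im=manip.get_image('side');crop(im,'pics/s9.png',270,130,110,140,4)
```

```text
10.85 [ 0.45408428 -0.18769554  0.27735427] 0.023406443808171886 [ 4.69196775 -2.09958405  1.79935881]
[ 0.49273122 -0.17638136] 0.04020655412820236
```

View pics/w9.png

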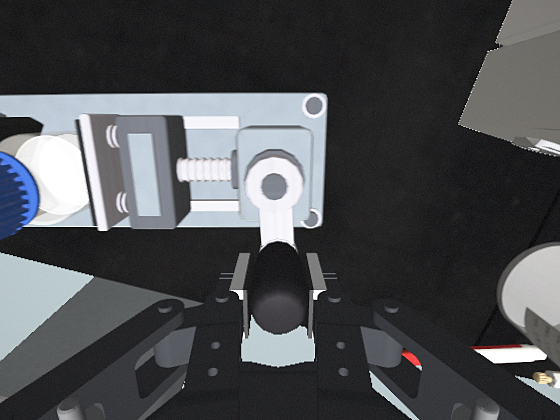

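View pics/s9.png

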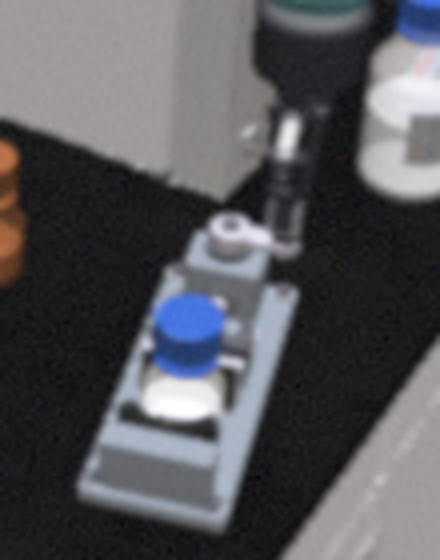

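It's winding as planned: the crank is at 450° (7.85 rad), the fitted circle radius is 40.2 mm and the bottle is upright. Continuing.

Call:
arm_command([
  {"dp":[0,-0.0104,-0.0014],"turn":[0,0,0],"grip":-1},
  {"dp":[0,-0.0096,-0.004],"turn":[0,0,0],"grip":-1},
  {"dp":[0,-0.0083,-0.0064],"turn":[0,0,0],"grip":-1},
  {"dp":[0,-0.0064,-0.0083],"turn":[0,0,0],"grip":-1},
  {"dp":[0,-0.004,-0.0096],"turn":[0,0,0],"grip":-1},
  {"dp":[0,-0.0014,-0.0104],"turn":[0,0,0],"grip":-1},
])

```text
clock: 11.55
position: [0.4807, -0.1376, 0.2772]
ee_rot: [-0.098, -0.699, -0.097, 0.702]
contact_force: [-2.3, -5.4, 8.9]
width: 0.0235
```

Call:
arm_command([
  {"dp":[0,0.0014,-0.0104],"turn":[0,0,0],"grip":-1},
  {"dp":[0,0.004,-0.0096],"turn":[0,0,0],"grip":-1},
  {"dp":[0,0.0064,-0.0083],"turn":[0,0,0],"grip":-1},
  {"dp":[0,0.0083,-0.0064],"turn":[0,0,0],"grip":-1},
  {"dp":[0,0.0096,-0.004],"turn":[0,0,0],"grip":-1},
  {"dp":[0,0.0104,-0.0014],"turn":[0,0,0],"grip":-1},
])

```text
clock: 12.15
position: [0.5309, -0.1638, 0.2773]
ee_rot: [-0.095, -0.7, -0.098, 0.701]
contact_force: [0.9, 4.0, 10.3]
width: 0.0237
```

Run:
```python
from h import *
s=manip.get_state();print(s['clock'],s['position'],s['width'],s['contact_force'])
im=manip.get_image('wrist');cv2.imwrite('pics/w10.png',im[...,::-1])
```

```text
12.15 [ 0.53092698 -0.16379606  0.27728109] 0.023706715914382524 [ 0.91494343  4.00106382 10.31268598]
```

View pics/w10.png

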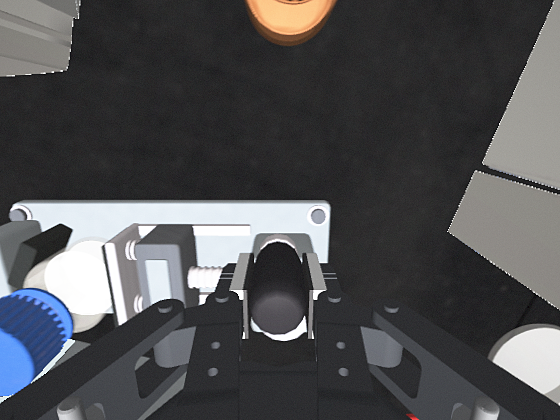

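The crank is at about 630° (11.0 rad), the jaw is on the bottle and the tab is still hidden. Next, a quarter turn.

Call:
arm_command([
  {"dp":[0,0.0104,0.0014],"turn":[0,0,0],"grip":-1},
  {"dp":[0,0.0096,0.004],"turn":[0,0,0],"grip":-1},
  {"dp":[0,0.0083,0.0064],"turn":[0,0,0],"grip":-1},
  {"dp":[0,0.0064,0.0083],"turn":[0,0,0],"grip":-1},
  {"dp":[0,0.004,0.0096],"turn":[0,0,0],"grip":-1},
  {"dp":[0,0.0014,0.0104],"turn":[0,0,0],"grip":-1},
])

```text
clock: 12.8
position: [0.5039, -0.2147, 0.2773]
ee_rot: [0.097, 0.701, 0.097, -0.7]
contact_force: [3.0, 2.5, 6.8]
width: 0.0237
```

Run:
```python
from h import *
s=manip.get_state();print(s['clock'],s['position'],s['width'],s['contact_force'])
im=manip.get_image('wrist');cv2.imwrite('pics/w11.png',im[...,::-1])
im=manip.get_image('side');crop(im,'pics/s11.png',270,130,110,140,4)
rel=s['position']-np.array([.4927,-.1772,0]);R=rot(s).as_matrix();t=R.T@rel;print(np.degrees(np.arctan2(t[2],t[1])),np.hypot(t[1],t[2]))
```

```text
12.8 [ 0.5038928  -0.21465886  0.27732082] 0.023732782213100732 [2.98296089 2.4829374  6.81825348]
-1.776632899127402 0.03909464617234942
```

View pics/w11.png

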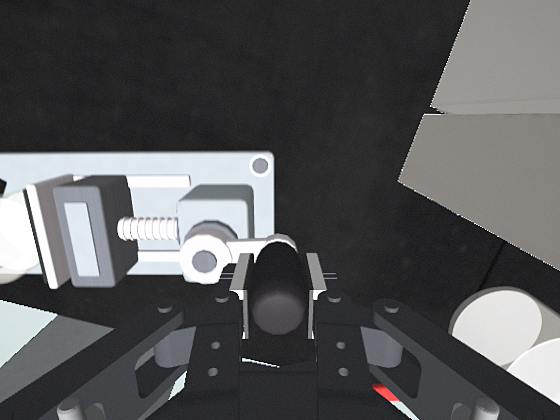

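View pics/s11.png

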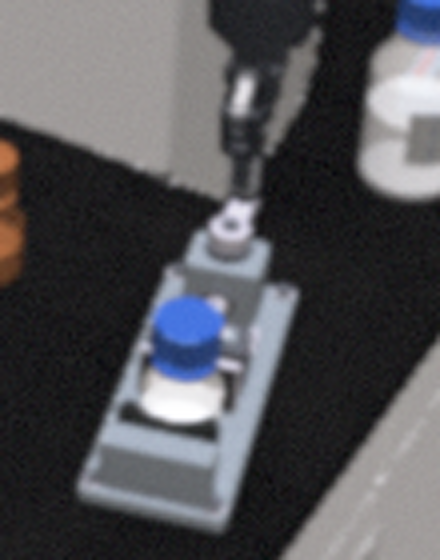

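The tab is still hidden at about 718° (12.5 rad); only the light slot shows at wrist (83,238). Another quarter turn.

Call:
arm_command([
  {"dp":[0,-0.0014,0.0104],"turn":[0,0,0],"grip":-1},
  {"dp":[0,-0.004,0.0096],"turn":[0,0,0],"grip":-1},
  {"dp":[0,-0.0064,0.0083],"turn":[0,0,0],"grip":-1},
  {"dp":[0,-0.0083,0.0064],"turn":[0,0,0],"grip":-1},
  {"dp":[0,-0.0096,0.004],"turn":[0,0,0],"grip":-1},
  {"dp":[0,-0.0104,0.0014],"turn":[0,0,0],"grip":-1},
])

```text
clock: 13.5
position: [0.4541, -0.1874, 0.2773]
ee_rot: [0.098, 0.701, 0.096, -0.7]
contact_force: [4.0, -2.7, 4.4]
width: 0.0234
```

Run:
```python
from h import *
s=manip.get_state();print(s['clock'],s['position'],s['width'],s['contact_force'])
im=manip.get_image('wrist');cv2.imwrite('pics/w12.png',im[...,::-1])
im=manip.get_image('side');crop(im,'pics/s12.png',270,130,110,140,4)
rel=s['position']-np.array([.4927,-.1772,0]);R=rot(s).as_matrix();t=R.T@rel;print(np.degrees(np.arctan2(t[2],t[1])),np.hypot(t[1],t[2]))
```

```text
13.5 [ 0.45407807 -0.18743852  0.27729196] 0.023396923966147024 [ 4.04734572 -2.73076313  4.3506751 ]
89.79468454640211 0.03965763778057525
```

View pics/w12.png

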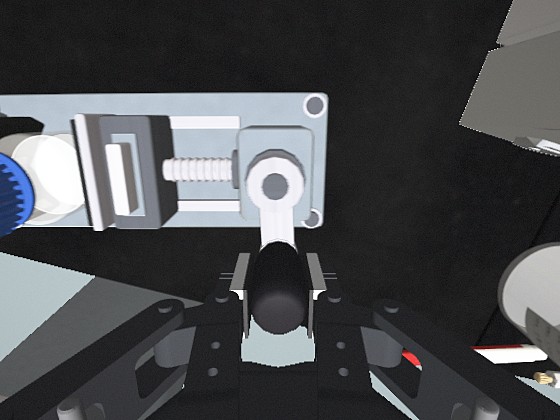

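View pics/s12.png

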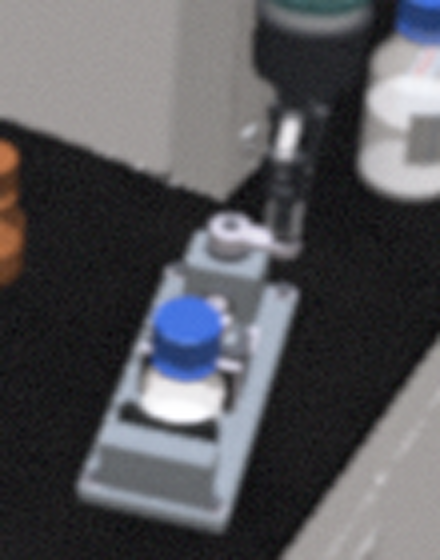

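The tab is now coming out, a bright plate at (120,178) in the slot, with the crank at 14.13 rad. Small steps from here.

Call:
arm_command([
  {"dp":[0,-0.0104,-0.0014],"turn":[0,0,0],"grip":-1},
  {"dp":[0,-0.0096,-0.004],"turn":[0,0,0],"grip":-1},
  {"dp":[0,0,0],"turn":[0,0,0],"grip":-1},
])

```text
clock: 13.9
position: [0.4539, -0.1658, 0.2772]
ee_rot: [0.098, 0.701, 0.097, -0.7]
contact_force: [3.4, -0.4, 7.4]
width: 0.0235
```

Run:
```python
from h import *
s=manip.get_state();print(s['clock'],s['position'],s['width'],s['contact_force'])
c=manip.calibration('wrist');np.save('w13.npy',c,allow_pickle=True)
im=manip.get_image('wrist');crop(im,'pics/w13.png',0,60,340,240,2.3)
rel=s['position']-np.array([.4927,-.1772,0]);R=rot(s).as_matrix();t=R.T@rel;print(np.degrees(np.arctan2(t[2],t[1])),np.hypot(t[1],t[2]))
```

```text
13.9 [ 0.45387725 -0.16578284  0.27724815] 0.023508655569805446 [ 3.44169471 -0.35770229  7.35668699]
122.03521022505939 0.040223101152997924
```

View pics/w13.png

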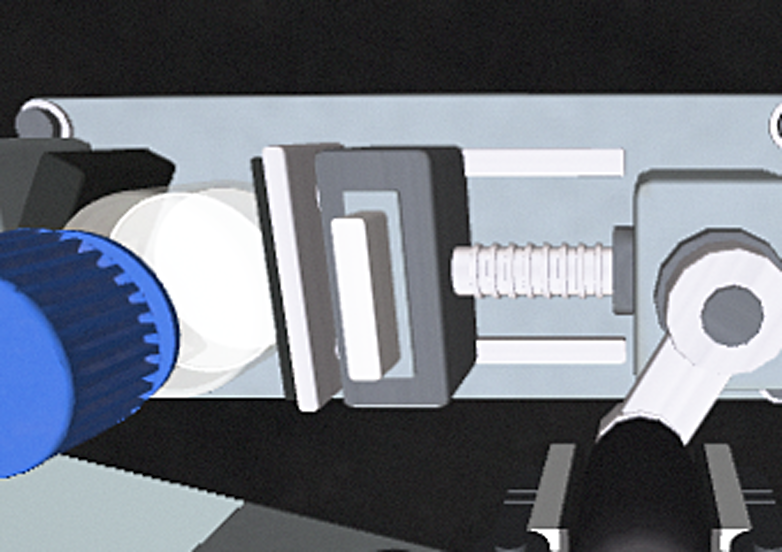

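Run:
```python
from h import *
c=np.load('w13.npy',allow_pickle=True).item()
g=lambda u,v:(u/2.3-.28,v/2.3+60-.28)
for base in (.060,.065):
  for b,t in (((387,211),(360,224)),((400,374),(382,379))):
    B=atz(c,g(*b),base)
    hs=np.linspace(0,.03,301); P=[proj(c,B+[0,0,h]) for h in hs]
    d=[np.linalg.norm(p-g(*t)) for p in P]; i=int(np.argmin(d)); print(base,B,'h',hs[i],d[i])
  # tab length check
  L=[atz(c,g(*p),base+.014) for p in ((332,219),(346,379))]; print(np.linalg.norm(L[0]-L[1]))
# slot geometry check: carriage top outline width
```

```text
0.06 [ 0.48846771 -0.09034798  0.06      ] h 0.0196 1.6465424758993201
0.06 [ 0.44591432 -0.10157049  0.06      ] h 0.0093 4.124062940040012
0.04023649906568223
0.065 [ 0.48945837 -0.09185387  0.065     ] h 0.019 1.646388527261987
0.065 [ 0.44804297 -0.10277627  0.065     ] h 0.009 4.124162462785797
0.0390733780327331
```

The height reading from this crop is ambiguous (9–19 mm). With the crank at 14.70 rad, one more 15° step is safe; then I'll look again.

Call:
arm_command([
  {"dp":[0,-0.0083,-0.0064],"turn":[0,0,0],"grip":-1},
  {"dp":[0,0,0],"turn":[0,0,0],"grip":-1},
])

```text
clock: 14.15
position: [0.4578, -0.1564, 0.2772]
ee_rot: [-0.098, -0.7, -0.097, 0.7]
contact_force: [1.9, -2.0, 8.4]
width: 0.0236
```

Run:
```python
from h import *
s=manip.get_state();print(s['clock'],s['position'],s['width'],s['contact_force'])
c=manip.calibration('wrist');np.save('w14.npy',c,allow_pickle=True)
im=manip.get_image('wrist');cv2.imwrite('pics/w14f.png',im[...,::-1]);crop(im,'pics/w14.png',70,100,170,150,4)
im=manip.get_image('side');crop(im,'pics/s14.png',270,130,110,140,4)
rel=s['position']-np.array([.4927,-.1772,0]);R=rot(s).as_matrix();t=R.T@rel;print(np.degrees(np.arctan2(t[2],t[1])),np.hypot(t[1],t[2]))
```

```text
14.15 [ 0.45775518 -0.15637027  0.27724237] 0.023592222227762086 [ 1.92403422 -1.95699533  8.41628579]
136.2604097036366 0.04051591205163664
```

View pics/w14.png

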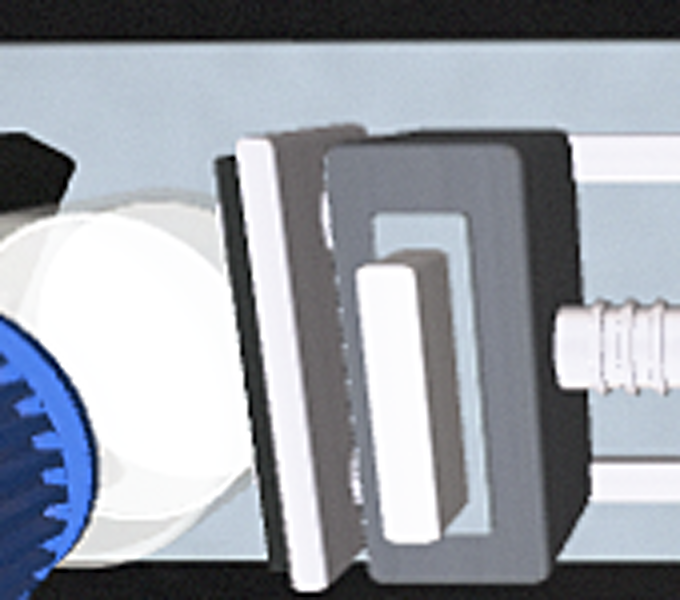

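View pics/s14.png

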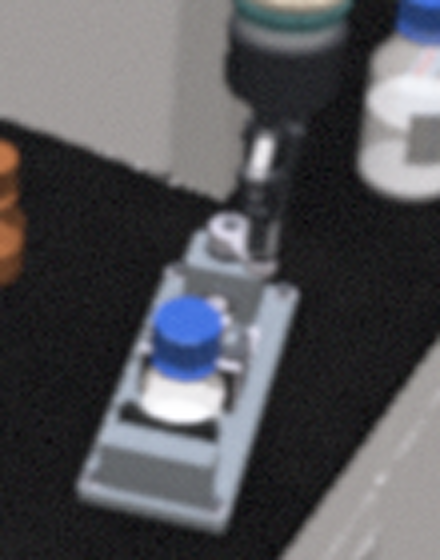

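Run:
```python
from h import *
c=np.load('w14.npy',allow_pickle=True).item()
g=lambda u,v:(u/4+70-.375,v/4+100-.375)
from scipy.optimize import least_squares
ax=np.array([-.274,.9617,0]);cy=np.array([-.9617,-.274,0]);seat=np.array([.4523,-.0354,0])
def inclamp(P): d=P-seat; return np.array([d@ax,d@cy,P[2]])*1000
print('carriage corners',[inclamp(atz(c,g(*p),.06)).round(1) for p in ((327,145),(522,148),(550,582),(372,582))])
# tab top corners, known 8x40: fit x,y,z
pts=[(357,267),(412,265),(440,541),(389,541)]
sg=[(+4,-20),(-4,-20),(-4,20),(4,20)]
def res(q): return np.concatenate([proj(c,seat+ax*(q[0]+a/1000)+cy*(q[1]+b/1000)+[0,0,q[2]])-g(*p) for p,(a,b) in zip(pts,sg)])
r=least_squares(res,[-.07,0,.075]);print('tab',r.x,r.fun.round(1))
# y-centred constraint: y=0 -> z
r2=least_squares(lambda q:res([q[0],0,q[1]]),[-.07,.075]);print(r2.x,r2.fun.round(1))
# carriage top & slot z with y=0 symmetric
for n,(a,b) in dict(slot=((374,212),(392,533)),carR=((522,148),(550,582)),carL=((327,145),(372,582))).items():
  for z in (.05,.055,.06,.065): print(n,z,[inclamp(atz(c,g(*p),z)).round(1) for p in (a,b)])
for z in (.06,.065,.07,.075,.08,.085): print('tab',z,[inclamp(atz(c,g(*p),z)).round(1) for p in (pts[0],pts[3])])
```

```text
carriage corners [array([-46. , -34.9,  60. ]), array([-74.4, -34.3,  60. ]), array([-74. ,  33.6,  60. ]), array([-45.4,  33.6,  60. ])]
tab [-0.05837955  0.000336    0.07580693] [-0.2 -0.2  0.6  0.3  0.2 -0.1 -0.7 -0.1]
[-0.05876616  0.07688266] [-0.3 -0.5  0.7 -0.   0.3  0.1 -0.7  0.1]
slot 0.05 [array([-48.3, -24.1,  50. ]), array([-45.7,  29. ,  50. ])]
slot 0.055 [array([-50.1, -24.7,  55. ]), array([-47.6,  27.1,  55. ])]
slot 0.06 [array([-51.9, -25.2,  60. ]), array([-49.5,  25.2,  60. ])]
slot 0.065 [array([-53.7, -25.8,  65. ]), array([-51.3,  23.3,  65. ])]
carR 0.05 [array([-72. , -33.7,  50. ]), array([-71.6,  37.8,  50. ])]
carR 0.055 [array([-73.2, -34. ,  55. ]), array([-72.8,  35.7,  55. ])]
carR 0.06 [array([-74.4, -34.3,  60. ]), array([-74. ,  33.6,  60. ])]
carR 0.065 [array([-75.6, -34.6,  65. ]), array([-75.2,  31.4,  65. ])]
carL 0.05 [array([-42.1, -34.3,  50. ]), array([-41.4,  37.8,  50. ])]
carL 0.055 [array([-44.1, -34.6,  55. ]), array([-43.4,  35.7,  55. ])]
carL 0.06 [array([-46. , -34.9,  60. ]), array([-45.4,  33.6,  60. ])]
carL 0.065 [array([-48. , -35.2,  65. ]), array([-47.3,  31.4,  65. ])]
tab 0.06 [array([-48.5, -17.1,  60. ]), array([-48.8,  26.5,  60. ])]
tab 0.065 [array([-50.4, -17.9,  65. ]), array([-50.7,  24.6,  65. ])]
tab 0.07 [array([-52.3, -18.7,  70. ]), array([-52.6,  22.6,  70. ])]
tab 0.075 [array([-54.2, -19.5,  75. ]), array([-54.5,  20.7,  75. ])]
tab 0.08 [array([-56.1, -20.2,  80. ]), array([-56.4,  18.7,  80. ])]
tab 0.085 [array([-58., -21.,  85.]), array([-58.2,  16.8,  85. ])]
```

The fit of the tab's known 40×8 mm outline puts its top at z ≈ 76 mm and the carriage top at 60 mm. So the tab is about 16 mm out, fully up, with the crank at 14.94 rad. I'll stop here, release and retreat upward.

Call:
arm_command([
  {"dp":[0,0,0],"turn":[0,0,0],"grip":0.05},
  {"dp":[0,0,0],"turn":[0,0,0],"grip":0.05},
  {"dp":[0,0,0],"turn":[0,0,0],"grip":0.05},
  {"dp":[-0.01,0,0],"turn":[0,0,0],"grip":0.05},
  {"dp":[-0.03,0,0],"turn":[0,0,0],"grip":0.05},
  {"dp":[-0.04,0,0],"turn":[0,0,0],"grip":0.05},
  {"dp":[-0.03,0,0],"turn":[0,0,0],"grip":0.05},
  {"dp":[-0.01,0,0],"turn":[0,0,0],"grip":0.05},
])

```text
clock: 15.05
position: [0.458, -0.1571, 0.4004]
ee_rot: [0.098, 0.702, 0.096, -0.699]
contact_force: [-0.2, -0.2, -0.1]
width: 0.0446
```

Call:
arm_command([
  {"dp":[0,0,0],"turn":[0,0,0],"grip":0.05},
  {"dp":[0,0,0],"turn":[0,0,0],"grip":0.05},
  {"dp":[0,0,0],"turn":[0,0,0],"grip":0.05},
])

```text
clock: 15.35
position: [0.457, -0.1566, 0.395]
ee_rot: [-0.096, -0.699, -0.098, 0.702]
contact_force: [0.0, 0.2, -0.5]
width: 0.0449
```

Run:
```python
from h import *
s=manip.get_state();print(s['clock'],s['position'],s['width'],s['contact_force'],s['qd'])
c=manip.calibration('wrist');np.save('w15.npy',c,allow_pickle=True)
im=manip.get_image('wrist');cv2.imwrite('pics/w15f.png',im[...,::-1]);crop(im,'pics/w15.png',100,110,260,190,3)
im=manip.get_image('side');cv2.imwrite('pics/s15.png',im[...,::-1])
im=manip.get_image('top');cv2.imwrite('pics/t15.png',im[...,::-1])
```

```text
15.35 [ 0.45698703 -0.15660036  0.39496127] 0.04490730181982744 [ 0.00843474  0.24822931 -0.5037069 ] [-0.00011259  0.00459642 -0.00377537 -0.00038248  0.00023587  0.00093998]
```

View pics/w15.png

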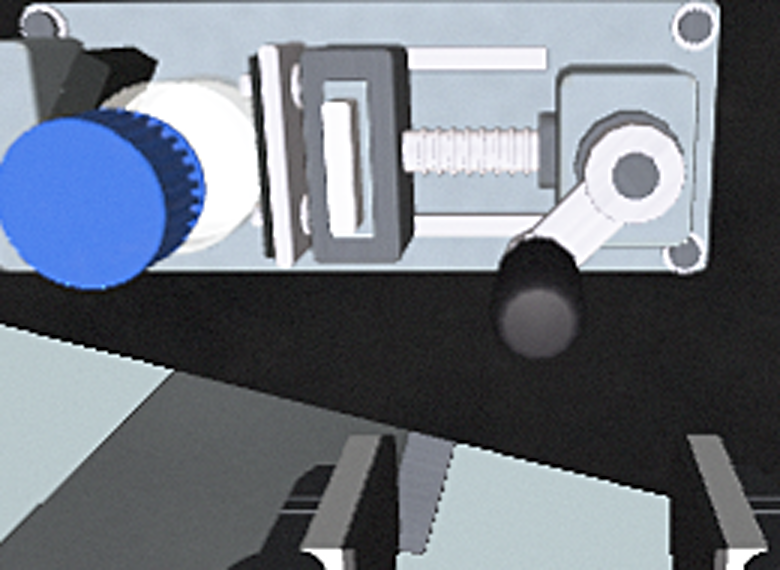

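View pics/s15.png

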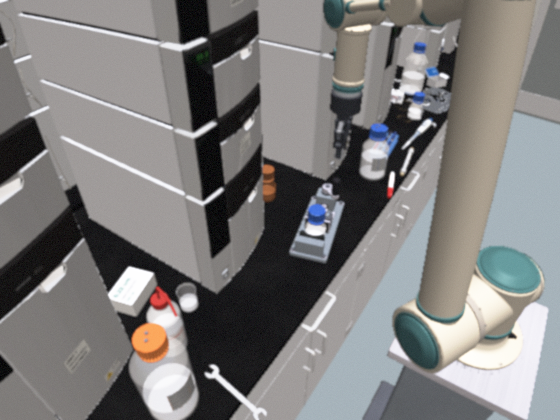

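View pics/t15.png

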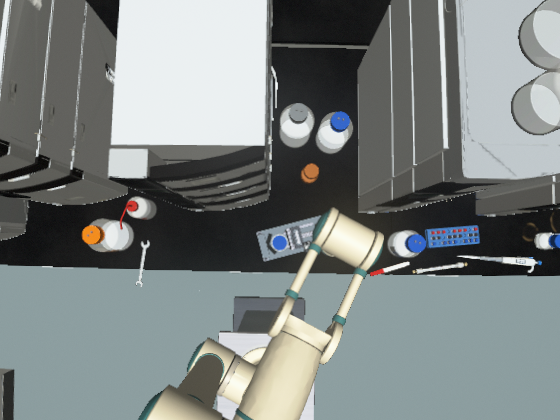

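After release the tab still stands in the slot at crop (340,165). The bottle is upright against the V jaw (cap at side (316,213)), and the wash bottle, beaker and big bottle are where they were. I'll check the tab height from this second view, then hand in.

Run:
```python
from h import *
from scipy.optimize import least_squares
c=np.load('w15.npy',allow_pickle=True).item()
g=lambda u,v:(u/3+100-.33,v/3+110-.33)
ax=np.array([-.274,.9617,0]);cy=np.array([-.9617,-.274,0]);seat=np.array([.4523,-.0354,0])
for pts in [[(323,103),(350,102),(358,230),(330,232)]]:
  sg=[(+4,-20),(-4,-20),(-4,20),(4,20)]
  def res(q): return np.concatenate([proj(c,seat+ax*(q[0]+a/1000)+cy*(b/1000)+[0,0,q[1]])-g(*p) for p,(a,b) in zip(pts,sg)])
  r=least_squares(res,[-.07,.075]);print(r.x,r.fun.round(1))
a,b=(cv2.imread(f'pics/{n}.png') .astype(int) for n in ('side0','s15'))
d=np.abs(a-b).sum(2)
for n,(u,v,w,h) in dict(wash=(145,285,45,60),beaker=(172,280,30,35),big=(358,122,28,58),brown=(258,163,20,40)).items(): print(n,d[v:v+h,u:u+w].mean())
manip.sign_off()
```

```text
[-0.0587077   0.07446671] [ 0.  -0.4 -0.2 -0.1 -0.4  0.5  0.5 -0.2]
wash 9.276666666666667
beaker 9.803809523809523
big 8.610221674876847
brown 8.7075
the job is handed in; nothing more can be done
```

The small bottle is upright on the clamp's bed, held against the V jaw, with the indicator tab up; I have handed the job in.

- **Bottle:** I gripped it by the cap and set it on the bed about 4 mm to the -x side of the seat. Contact came exactly 15 mm above the height where I picked it up. After clamping it was still upright.
- **Crank:** I wound it clockwise from about 3.47 to 14.94 rad, then let go of the sleeve and raised the arm clear. That is the stated fully-up angle of about 15, well short of the extra half turn that over-tightens.
- **Tab height:** The last look before release put the tab top at 76–77 mm, against a carriage top of 60 mm, so about 16 mm out. The look after release gave 74.5 mm, so about 14.5 mm. The two differ by about 2 mm, roughly the calibration error, and both are above the 10 mm limit. An earlier estimate at 14.70 rad was ambiguous (9–19 mm), which is why I took one more 15° step.
- **Bystanders:** In the before and after side pictures, the wash bottle, beaker, larger bottle and brown look-alike differ only at noise level. The clock read about 15.5 s of the 72 s allowed, and the contact forces read were at most about 10 N.

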